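# Hang a picture frame to dry on a folding hook

## Robot

A 6-joint arm with a two-finger parallel gripper is mounted at the origin on the work surface. World frame = base frame: x ahead of the robot, y to its left, z up, the work surface at z = 0. Lengths are in m, angles in rad, forces in N, time in s.
With the tool pointing down it reaches from about 0.225 to 0.875 m from the base axis. Payload 3.4 kg.
Tool frame: the origin (TCP) lies at the very end of the fingers, on their centre line; the grasp point (between the pads) lies 19 mm behind it; z points along the fingers, y is the line along which they close (so a half turn about z gives the same grasp; the last joint's range is limited). The gripper opens to 85 mm and grips with 20 to 120 N. Pads are 22 mm wide; open, the fingers measure 114 mm over their backs; the gripper's body (76 mm by 85 mm) begins 54 mm behind the grasp point. The pads swing forward as they close: fully open they stand 13 mm farther back than shut.
Start: joints at [-1.41, 0.276, 1.505, -0, 1.361, -0.121], TCP at [0.16, -0.552, 0.231] pointing down, gripper open.
Joint ranges: [-2.89, 2.89], [-0.75, 2.08], [0.22, 2.7], [-1.18, 4.32], [0.11, 2.71], [-2.7, 2.7]. Speed limits (rad/s): [2.57, 2.57, 3.14, 3.14, 3.14, 3.14].

## Interface

Orientations are given as a unit quaternion [w, x, y, z].
In Python, from rig import readout, vision, manip gives the robot as it stands.
- The arm moves only by the shell command python3 -m handwheel 'ROWS' [FORCE]. ROWS is JSON, a list of rows, each a list of 3 entries, a list of its own where there are three numbers: the shift along the tool's x, y, z in mm, then the turn, a rotation vector about the tool's x, y, z in units of 6 degrees (1.0 is 6 degrees), then the closure, from -1 (fully open) to 1 (shut), so that 0 is half open. A call has 1 to 20 rows; each row shifts and turns the commanded pose from where the row before left it, along the tool's axes as they then stand; what a row does not reach is not made up. A row lasts 1/8 s, in which the tool goes at most 62.5 mm and 10.7 degrees, less where a joint would pass 70% of its speed; a pose out of reach is approached as far as the arm can. A call is refused whole if a number of a shift passes 62.5 or a number of a turn 1, either way. A call with a gripper value outside its range is refused whole. The fingers move at their own pace and stop on an object; FORCE is the grip in N (left out, the last holds). Time passes only in rows, so rows that do not move let the fingers close. It gives the time, the measured TCP pose, the force, the opening and the grip force at its end, in the units of the state.
- readout.get_state(): the state, without advancing time (a new reading comes with each control period).
- vision.get_image(name): name is "scene" or "top" or "wrist"; returns the picture (420x560x3 uint8, blue, green, red); there is no depth.
- vision.camera_params(name): a dict with "intrinsics" (3x3 intrinsics, pixels), "dist" ([k1, k2, p1, p2, k3] as OpenCV has them; the pictures are not rectified), "rvec" (rotation vector, rad) and "tvec" (3), from world to camera coordinates, as OpenCV has them; the wrist camera has in their place "hand_eye" (4x4, takes a point from camera to tool coordinates, whose origin is the TCP and whose axes are the flange's). Camera axes: x right, y down, z forward; pixel columns grow to the right and rows downward; lengths in m; the calibration is good to about 2 mm. A picture is of the moment at which its call begins: read the wrist's pose just before it. camera_params takes no time and is no camera call.
- manip.sign_off(): hands the job in; it is judged then, once.
The state is a dict: "clock": time; "qpos": joint angles; "qd": joint speeds; "effort": joint torques, N m; "position": TCP position; "ee_rot": TCP orientation; "contact_force": force on the tool from outside, world axes, zero at the start; "moment": the same for the moment, N m; "width": finger opening in m; "gripper_force": force on a finger pad.
Only numpy, scipy, OpenCV 4.12 (cv2) and the standard library are available. Lean on these libraries where they do the work, as an engineer would, in place of code of your own. Each camera call takes 0.05 s, during which the arm holds its last target. There are 200 camera calls.

## Task

Swing the folding steel hook on the low upright board fully out until it stands square to the board. Then take the wooden frame with the window out of the drying rack and hang it on the hook, so that the hook's arm sits in the notch in the middle of the window's upper edge and the frame hangs free. Leave the other two blanks in the rack and everything else on the table where it is.

Things in the scene. Friction and masses are not known exactly. Their poses are not given: they have to be found in the camera images.
- board_face (a point): On the low upright wooden board (340 long, 16 thick, 175 mm high, fixed, at the robot's left): middle of its length, table height, on the face that carries the hook. The -y axis points straight out of that face towards the table's middle; x runs along the board.
- hook (a joint): Angle of the folding hook about its vertical hinge. 0 = folded flat along the board (arm along board_face +x), 1.571 = stop, square out (arm along board_face -y). Seen from above it opens clockwise. Stiff with friction (0.08 N m, under 1 N at the tip), stays where it is left, no spring. Starts 0 to 0.2.
- hook_hinge (a point): On the hook's vertical hinge axis, at the height of the arm's centre line (165 mm above the table), 22 mm out from the board's face.
- hook_seat (a point): Middle of the hook's straight horizontal arm, on its centre line, 65 mm from the hinge axis; turns with the hook. x points along the arm to the tip, z up. The arm is a round steel bar, 10 mm thick and 130 mm long from the hinge axis to the upturned end.
- hook_tip (a point): Top of the hook's upturned end: an upright round post 10 mm thick, 130 mm from the hinge axis. This point is 42 mm above the arm's centre line, 207 mm above the table, so the post stands 32 mm higher than the board's top edge and can be pinched or pushed from above. Folded, its centre is 22 mm out from the board's face.
- frame: Plywood frame 140 wide (x), 14 thick (y), 165 mm high (z), about 160 g; origin: centre of underside. Stands in a rack slot, 30 mm sunk. Bottom rail 35, side rails 28 mm; window 84 wide, 65 high, with an upside-down V notch (28 wide, 20 deep) in the middle of its upper edge. Solid 45 mm above the notch: grip there across the thickness. Widest blank and the only one with an opening; both faces alike.
- frame_notch (a point): Apex of the V notch, in the middle of the frame's width and thickness, 120 mm above its underside, 45 mm below its top. Axes as the frame's. When the frame hangs well this lies about 9 mm above the arm's centre line.
- frame_top (a point): Middle of the frame's top edge, 165 mm above its underside.
- rack: Fixed wooden drying rack, 130 mm (x) by 210 mm (y), origin at the centre of its underside. Three slots along x at y = -75, 0 and +75 mm, each 15.5 mm wide and 30 mm deep between cheeks 10 mm thick; slot floor 12 mm and cheek tops 42 mm above the table. The frame and the two plaques stand in them in any order.
- plaque: Bystander: solid rectangular plywood blank 110 x 14 x 150 mm standing in the rack, origin at the centre of its underside.
- arch: Bystander: plywood blank with a round top, 90 x 14 x 145 mm, standing in the rack, origin at the centre of its underside.
- bottle: Bystander: white plastic bottle, 48 mm across, 110 mm high, origin at the centre of its underside.
- block: Bystander: cork sanding block 100 x 60 x 32 mm lying on the table, origin at the centre of its underside.
- brush: Bystander: paint brush 190 mm long lying on the table along its x.
- pot: Bystander: glass jar with a lid, 70 mm across, 75 mm high, origin at the centre of its underside.
There are look-alikes about, which are no part of the job. Leave any orange or purple look-alike of the frame alone.

How it is judged:
On the way:
1. the hook is swung out from the board (at least 1.3 rad) while the frame still stands in the rack (value of joint hook above 1.3 rad and distance of frame from where it was at the start of the episode below 0.02 m), for 0.2 s.
At the end, for the whole second after the job is handed in: Hook out at 1.25 rad or more. Frame at rest on its arm (under 0.03 m/s, 0.3 rad/s), weight on it, upright within 0.2 rad; notch apex 3 to 18 mm above the arm's centre line, within 10 mm sideways, -55 to +58 mm from the arm's middle along it (value of joint hook above 1.25 rad and x of frame_notch in the frame of hook_seat between -0.055 and 0.058 m and y of frame_notch in the frame of hook_seat between -0.01 and 0.01 m and z of frame_notch in the frame of hook_seat between 0.003 and 0.018 m and angle between frame's own z axis and vertical below 0.2 rad and contact force between frame and hook above 0.5 N and linear speed of frame below 0.03 m/s and angular speed of frame below 0.3 rad/s); the robot touches nothing.
It fails at once if another blank in the rack is shifted by more than 40 mm (distance of any of plaque, arch from where it was at the start of the episode above 0.04 m).
It fails at once if something else on the table (bottle, sanding block, brush, jar) is shifted by more than 30 mm (distance of any of bottle, block, brush, pot from where it was at the start of the episode above 0.03 m).
It also fails if it takes over 64 s, if anything falls off the work surface, if the arm or the gripper's body presses on something with over 40 N, if the wrist force passes 120 N, or if a joint passes its speed limit or range.

## Working session

There is one attempt and no reset: what is moved stays moved. The work goes in short steps, Python scripts to look and compute and a shell command to move; the robot and the scene stay as the last step left them, time stands still between calls to the robot, and variables do not carry over. Pictures are saved under pics/ and viewed, at most 10 in all, crops included, and the job is handed in when it is done.

```bash
mkdir -p pics; ls; python3 - <<'E'
from rig import readout, vision
import cv2,numpy as np
s=readout.get_state();print(s)
for n in("scene","top"):
    cv2.imwrite(f"pics/{n}0.png",vision.get_image(n)); p=vision.camera_params(n)
    R=cv2.Rodrigues(np.array(p["rvec"],float))[0];print(n,p,-R.T@np.array(p["tvec"]))
print(vision.camera_params("wrist"))
E
```

```text
pics
{'clock': 0.0, 'qpos': array([-1.40999659e+00,  2.76602042e-01,  1.50611895e+00, -3.53361199e-06,
        1.36072246e+00, -1.21014072e-01]), 'qd': array([ 1.60289769e-03,  1.12262810e-03,  6.70205249e-04, -1.48897895e-03,
        1.94532352e-05,  7.58455639e-04]), 'effort': array([-4.65802441e-04, -4.16786349e+01, -2.45811027e+01, -2.33073166e-05,
        1.09337055e-02,  6.39469064e-07]), 'position': array([ 0.15980705, -0.5517957 ,  0.23044136]), 'ee_rot': array([-9.25179428e-04,  9.90088561e-01,  1.40441396e-01, -2.01348318e-05]), 'contact_force': array([ 0.89111812, -0.50093933, -0.03523709]), 'moment': array([ 0.02190769, -0.00152305,  0.01139218]), 'gripper_force': 0.0, 'width': 0.08509208318377554}
scene {'intrinsics': array([[438.43194039,   0.        , 283.94380004],
       [  0.        , 438.43194039, 208.16417089],
       [  0.        ,   0.        ,   1.        ]]), 'dist': array([-0.13199229,  0.        ,  0.        ,  0.        ,  0.        ]), 'rvec': array([ 2.30165095,  0.62957286, -0.25465165]), 'tvec': array([-0.4366824 , -0.09583051,  1.39807325])} [ 0.905957
[... 329 characters left out ...]
01]), 'tvec': array([-0.02894864,  0.54342128,  1.15275097])} [ 0.32859499 -0.02704285  1.23137058]
{'intrinsics': array([[302.31074231,   0.        , 278.98924927],
       [  0.        , 302.31074231, 207.79837233],
       [  0.        ,   0.        ,   1.        ]]), 'dist': array([0.01601555, 0.        , 0.        , 0.        , 0.        ]), 'hand_eye': array([[-2.14164149e-06, -9.61422643e-01, -2.75075448e-01,
         7.01025021e-02],
       [ 9.99999906e-01, -1.21274169e-04,  4.16082538e-04,
        -1.84102037e-03],
       [-4.33390719e-04, -2.75075421e-01,  9.61422553e-01,
        -1.41780804e-01],
       [ 0.00000000e+00,  0.00000000e+00,  0.00000000e+00,
         1.00000000e+00]])}
```

View pics/scene0.png

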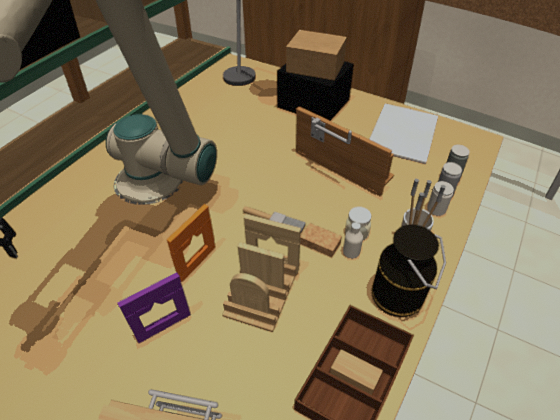

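View pics/top0.png

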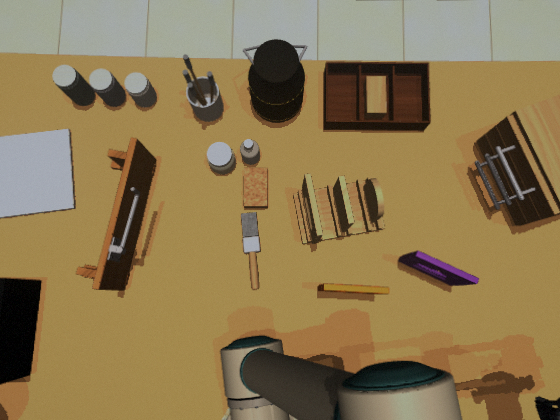

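The scene view shows the hook board at about (342,150). The frame with its window is the back blank in the rack, at about (272,237), and there are orange and purple decoys. In the top view the board is at (125,215), with the hook running from about (115,248) to (135,190). The frame is the left blank at (312,208).

```bash
python3 - <<'E'
import cv2,numpy as np
t=cv2.imread("pics/top0.png");s=cv2.imread("pics/scene0.png")
z=lambda im,x,y,w,h:cv2.resize(im[y:y+h,x:x+w],(400,300),interpolation=cv2.INTER_CUBIC)
# top: board (75,130)+(133x100)*.. ; rack
a=z(t,60,135,200,150);b=z(t,280,160,120,90);c=z(s,280,100,120,90);d=z(s,210,195,120,90)
cv2.imwrite("pics/crop0.png",np.vstack([np.hstack([a,b]),np.hstack([c,d])]))
E
```

```text
(no output)
```

View pics/crop0.png

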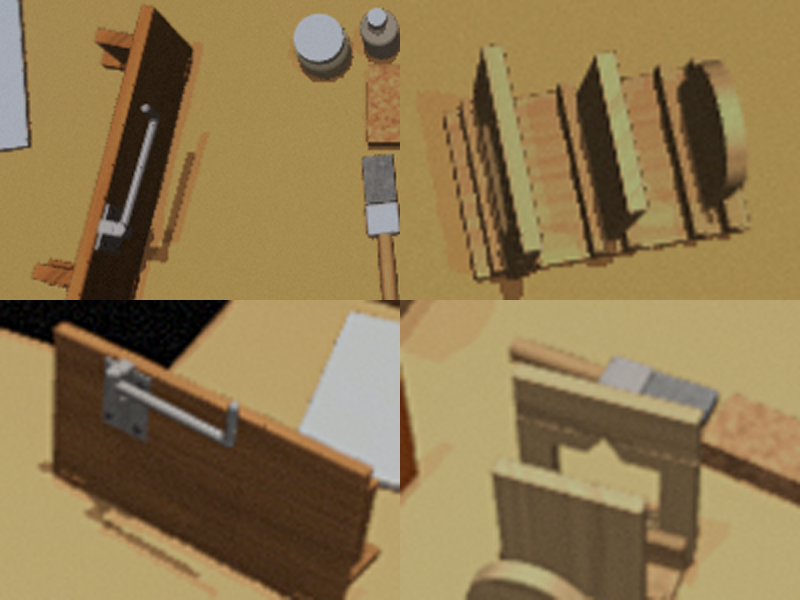

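The crop shows these positions. In the top view the post top is at (133,189) and the hinge at about (121,249); the frame's top edge runs (308,174) to (320,235). In the scene view the post top is at (350,131).

```bash
cat >h.py <<'E'
import cv2,numpy as np
from rig import readout, vision
from scipy.spatial.transform import Rotation as Ro
def ray(n,uv):
    p=vision.camera_params(n);K=np.array(p["intrinsics"]);d=np.array(p["dist"])
    q=cv2.undistortPoints(np.array([[uv]],float),K,d)[0,0]
    if n=="wrist":
        s=readout.get_state();R=rot(s).as_matrix();H=np.array(p["hand_eye"])
        return R@H[:3,3]+s["position"],R@H[:3,:3]@np.array([*q,1])
    R=cv2.Rodrigues(np.array(p["rvec"],float))[0]
    return -R.T@np.array(p["tvec"]),R.T@np.array([*q,1])
def rot(s):w,x,y,z=s["ee_rot"];return Ro.from_quat([x,y,z,w])
def plane(n,uv,z):
    o,d=ray(n,uv);return o+d*(z-o[2])/d[2]
def tri(a,b):
    (o,d),(p,e)=ray(*a),ray(*b);d=d/np.linalg.norm(d);e=e/np.linalg.norm(e)
    t=np.linalg.lstsq(np.c_[d,-e],p-o,rcond=None)[0];A=o+t[0]*d;B=p+t[1]*e
    return (A+B)/2,np.linalg.norm(A-B)
def tool(v):return rot(readout.get_state()).inv().apply(v)
E
python3 - <<'E'
from h import *
np.set_printoptions(precision=4,suppress=True)
print("tip",plane("top",(133,189),.207),plane("scene",(350,131),.207),tri(("top",(133,189)),("scene",(350,131))))
print("hinge",plane("top",(121,249),.172))
f=[plane("top",p,.175) for p in((152,158),(112,278))]
print("boardtop outer edge? ",[plane("top",p,.175) for p in((133,139),(100,285))])
a,b=[plane("top",p,.177) for p in((307.9,174.1),(319.6,234.7))];print(a,b,(a+b)/2,np.linalg.norm(a-b),np.degrees(np.arctan2(*(a-b)[1::-1])))
# frame top corners in scene crop d (x,y)/3.333+(210,195)
c=[plane("scene",(210+x/3.333,195+y/3.333),.177) for x,y in((112,70),(299,115))];print(c,np.linalg.norm(c[0]-c[1]))
# board top edge mid / base
m=[plane("top",(60+x/2,135+y/2),.175) for x,y in((148,8),(158,12))];print(m)
E
```

```text
tip [0.5481 0.2907 0.207 ] [0.5519 0.2906 0.207 ] (array([0.5498, 0.2924, 0.2045]), np.float64(0.002896835775312444))
hinge [0.4235 0.3178 0.172 ]
boardtop outer edge?  [array([0.6688, 0.3083, 0.175 ]), array([0.3469, 0.3545, 0.175 ])]
[ 0.5945 -0.0823  0.177 ] [ 0.4603 -0.1084  0.177 ] [ 0.5274 -0.0954  0.177 ] 0.13667205714370556 11.002255927350275
[array([ 0.4618, -0.1116,  0.177 ]), array([ 0.5973, -0.081 ,  0.177 ])] 0.13891636281559214
[array([0.6689, 0.3061, 0.175 ]), array([0.6645, 0.2947, 0.175 ])]
```

Tip-to-hinge measures 0.129 m (130 expected) and the frame length 0.139 m (140 expected), so the measurements hold up. Next I move above the post and turn the tool square to the board.

```bash
python3 -m handwheel '[[[0,0,-50],[0,0,0],-1],[[34,-39,0],[0,0,0],-1],[[34,-39,0],[0,0,0],-1],[[34,-39,0],[0,0,0],-1],[[34,-39,0],[0,0,0],-1],[[34,-39,0],[0,0,0],-1],[[34,-39,0],[0,0,0],-1],[[34,-39,0],[0,0,0],-1],[[34,-39,0],[0,0,0],-1],[[34,-39,0],[0,0,0],-1],[[34,-39,0],[0,0,0],-1],[[34,-39,0],[0,0,0],-1],[[34,-39,0],[0,0,0],-1],[[34,-39,0],[0,0,0],-1],[[34,-39,0],[0,0,0],-1],[[34,-39,0],[0,0,0],-1],[[34,-39,0],[0,0,0],-1],[[34,-39,0],[0,0,0],-1]]' && python3 -m handwheel '[[[0,0,0],[0,0,1],-1],[[0,0,0],[0,0,1],-1],[[0,0,0],[0,0,1],-1],[[0,0,0],[0,0,1],-1],[[0,0,0],[0,0,0],-1]]' && python3 - <<'E'
from h import *
s=readout.get_state();print(s["qpos"],rot(s).as_matrix().round(3))
cv2.imwrite("pics/w1.png",vision.get_image("wrist"))
E
```

```text
clock: 2.35
position: [0.531, 0.2468, 0.2807]
ee_rot: [0.0, 0.99, 0.141, -0.0]
contact_force: [1.3, -1.3, -0.0]
width: 0.0852
gripper_force: 0.0
clock: 2.98
position: [0.5305, 0.2452, 0.2808]
ee_rot: [0.0, 0.998, -0.068, -0.0]
contact_force: [-0.0, 0.1, 0.1]
width: 0.0856
gripper_force: 0.0
[ 3.13942020e-01  2.68180678e-01  1.39436841e+00 -9.41646217e-05
  1.48012131e+00  2.02060584e+00] [[ 0.991 -0.135 -0.001]
 [-0.135 -0.991 -0.   ]
 [-0.001  0.001 -1.   ]]
```

View pics/w1.png

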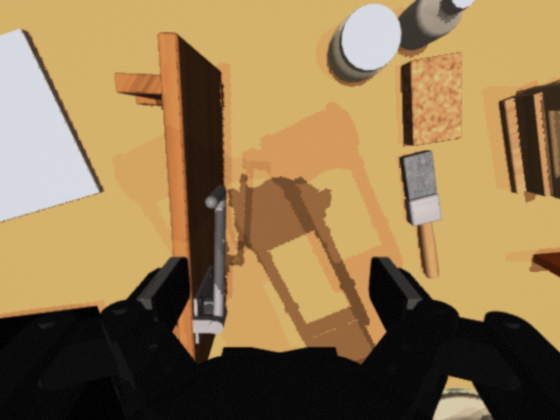

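The wrist view shows the post top at (213,200), the hinge at about (208,320), and the board's top edge from (160..179,35) running down to about (190,255).

```bash
python3 - <<'E'
from h import *
np.set_printoptions(precision=4,suppress=True)
im=cv2.imread("pics/w1.png")
print("tip",plane("wrist",(213,200),.207))
for r in(300,310,320,328): print("hinge",r,plane("wrist",(210,r),.172))
hsv=cv2.cvtColor(im,cv2.COLOR_BGR2HSV)
P=[]
for r in range(45,250,8):
    g=im[r,140:225].astype(int).sum(1); e=np.diff(g);c=140+np.argmin(np.where(np.arange(84)<60,e,0))+.5
    P.append(plane("wrist",(c,r),.175)[:2])
P=np.array(P);k,b=np.polyfit(P[:,0],P[:,1],1);res=P[:,1]-k*P[:,0]-b;m=abs(res)<.004
k,b=np.polyfit(P[m,0],P[m,1],1);print("front edge slope deg",np.degrees(np.arctan(k)),b,m.sum(),len(m),abs(res[m]).max(), "y at x=.42",k*.42+b,"at .55",k*.55+b)
s=readout.get_state();print(tool(np.array([.5495,.2915,0])-s["position"]*[1,1,0])*1000)
E
```

```text
tip [0.5508 0.2931 0.207 ]
hinge 300 [0.4476 0.3238 0.172 ]
hinge 310 [0.437  0.3259 0.172 ]
hinge 320 [0.4261 0.328  0.172 ]
hinge 328 [0.4173 0.3298 0.172 ]
front edge slope deg -9.64849571532761 0.4163706597956011 25 26 0.0010624877047002435 y at x=.42 0.3449672627760653 at .55 0.3228662113176376
[ 12.5455 -48.4513  -0.0308]
```

```bash
python3 -m handwheel '[[[13,-49,0],[0,0,0],-1],[[0,0,0],[0,0,0],-1],[[0,0,32],[0,0,0],-1],[[0,0,32],[0,0,0],-1],[[0,0,32],[0,0,0],-1],[[0,0,0],[0,0,0],-1]]' && python3 -m handwheel '[[[0,0,0],[0,0,0],1],[[0,0,0],[0,0,0],1],[[0,0,0],[0,0,0],1],[[0,0,0],[0,0,0],1],[[0,0,0],[0,0,0],1],[[0,0,0],[0,0,0],1],[[0,0,0],[0,0,0],1]]' 20
```

```text
clock: 3.78
position: [0.5482, 0.2906, 0.1826]
ee_rot: [0.002, 0.998, -0.068, -0.003]
contact_force: [-0.2, 0.0, 0.8]
width: 0.0852
gripper_force: 0.0
clock: 4.65
position: [0.5505, 0.2921, 0.1858]
ee_rot: [-0.0, 0.998, -0.068, 0.0]
contact_force: [-0.4, 0.1, 4.7]
width: 0.0089
gripper_force: 20.6
```

```bash
python3 - <<'E'
from h import *
p=readout.get_state()["position"];h=np.array([.4235,.3205]);a0=np.arctan2(*(p[:2]-h)[::-1]);print(np.degrees(a0),np.linalg.norm(p[:2]-h))
a=np.linspace(a0,np.radians(-98.5),11);q=np.c_[.13*np.cos(a),.13*np.sin(a),0*a]
print(tool(np.diff(q,axis=0)*1000).round(1))
E
```

```text
-12.584890203047406 0.1301489288985126
[[ -3.1  19.2  -0. ]
 [ -5.9  18.6  -0. ]
 [ -8.6  17.5  -0. ]
 [-11.1  16.   -0. ]
 [-13.4  14.2  -0. ]
 [-15.3  12.   -0. ]
 [-17.    9.6  -0. ]
 [-18.2   6.9  -0. ]
 [-19.    4.1  -0. ]
 [-19.4   1.2  -0. ]]
```

```bash
python3 -m handwheel '[[[0,0,-1],[0,0,0],1],[[-3,19,0],[0,0,0],1],[[-6,18.5,0],[0,0,0],1],[[-8.5,17.5,0],[0,0,0],1],[[-11,16,0],[0,0,0],1],[[-13.5,14,0],[0,0,0],1]]' && python3 -m handwheel '[[[-15.5,12,0],[0,0,0],1],[[-17,9.5,0],[0,0,0],1],[[-18,7,0],[0,0,0],1]]' && python3 -m handwheel '[[[-10,2.5,0],[0,0,0],1],[[-9,1.5,0],[0,0,0],1],[[-10,1,0],[0,0,0],1],[[-9.5,0.5,0],[0,0,0],1],[[0,0,0],[0,0,0],1]]'
```

```text
clock: 5.4
position: [0.4954, 0.212, 0.186]
ee_rot: [0.0, 0.998, -0.069, -0.001]
contact_force: [0.3, 1.3, 0.1]
width: 0.0089
gripper_force: 20.2
clock: 5.78
position: [0.4413, 0.1916, 0.1861]
ee_rot: [-0.0, 0.998, -0.069, -0.001]
contact_force: [1.8, 3.3, -0.2]
width: 0.0087
gripper_force: 20.1
clock: 6.4
position: [0.4032, 0.1923, 0.1862]
ee_rot: [-0.0, 0.998, -0.068, -0.001]
contact_force: [-0.4, 1.0, -0.9]
width: 0.0089
gripper_force: 20.0
```

```bash
python3 -m handwheel '[[[-3,-0.3,0],[0,0,0],1],[[0,0,0],[0,0,0],1]]' && python3 -m handwheel '[[[-3,-0.3,0],[0,0,0],1],[[0,0,0],[0,0,0],1]]' 
```

```text
clock: 6.65
position: [0.4015, 0.1926, 0.1862]
ee_rot: [0.0, 0.998, -0.068, 0.0]
contact_force: [1.9, 1.5, -2.9]
width: 0.0088
gripper_force: 19.9
clock: 6.9
position: [0.4012, 0.1927, 0.1863]
ee_rot: [0.001, 0.998, -0.068, 0.003]
contact_force: [7.6, -2.6, -6.8]
width: 0.0089
gripper_force: 19.6
```

The hook has met its stop, with the tip at (0.401, 0.193). I release it, rise and go over to the frame.

```bash
python3 -m handwheel '[[[3,0,0],[0,0,0],0],[[0,0,0],[0,0,0],0],[[0,0,0],[0,0,0],0],[[0,0,-50],[0,0,0],0],[[0,0,-60],[0,0,0],-1],[[27.5,45,0],[0,0,0],-1],[[27.5,45,0],[0,0,0],-1],[[27.5,45,0],[0,0,0],-1],[[27.5,45,0],[0,0,0],-1],[[27.5,45,0],[0,0,0],-1],[[27.5,45,0],[0,0,0],-1],[[0,0,0],[0,0,-0.8],-1],[[0,0,0],[0,0,-0.8],-1],[[0,0,0],[0,0,-0.8],-1],[[0,0,0],[0,0,-0.8],-1],[[0,0,0],[0,0,0],-1],[[0,0,0],[0,0,0],-1]]' && python3 - <<'E'
from h import *
cv2.imwrite("pics/w2.png",vision.get_image("wrist"));cv2.imwrite("pics/top2.png",vision.get_image("top"))
E
```

```text
clock: 9.02
position: [0.5278, -0.0969, 0.2963]
ee_rot: [-0.0, 0.995, 0.098, -0.0]
contact_force: [-0.1, -0.5, -0.6]
width: 0.0854
gripper_force: 0.0
```

View pics/w2.png

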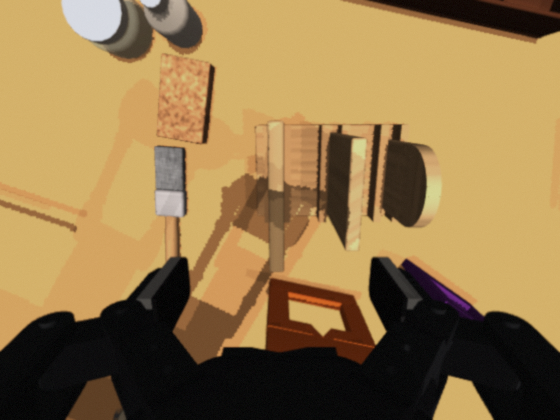

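View pics/top2.png

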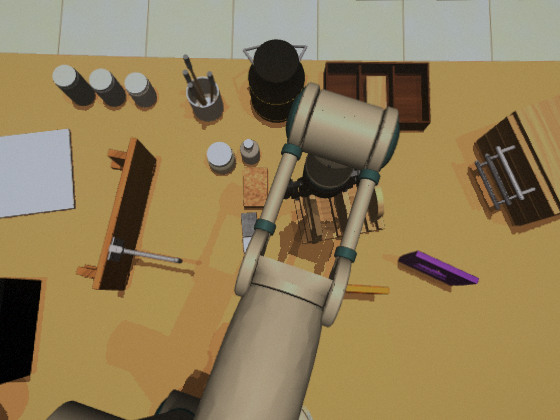

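The hook now stands square out in the top view, from about (113,250) to the tip at (180,261). In the wrist view the frame's top edge runs from (276,121) to (276,271), centred between the fingers.

```bash
python3 - <<'E'
from h import *
np.set_printoptions(precision=4,suppress=True)
a,b=[plane("wrist",p,.177) for p in((276,121),(276.5,271.5))]
print(a,b,np.linalg.norm(a-b),(a+b)/2,np.degrees(np.arctan2(*(a-b)[1::-1])))
c=(a+b)/2-readout.get_state()["position"];print(tool(c)*1000)
t=plane("top",(180,261),.207);print("tip",t)
E
```

```text
[ 0.5958 -0.079   0.177 ] [ 0.4603 -0.1062  0.177 ] 0.13815643822557233 [ 0.5281 -0.0926  0.177 ] 11.349923471972698
[  1.0286  -4.1785 119.3377]
tip [0.3972 0.1833 0.207 ]
```

```bash
python3 -m handwheel '[[[1,-2.5,0],[0,0,0],-1],[[0,0,50],[0,0,0],-1],[[0,0,50],[0,0,0],-1],[[0,0,50],[0,0,0],-1],[[0,0,0],[0,0,0],-1],[[0,0,0],[0,0,0],0],[[0,0,0],[0,0,0],1],[[0,0,0],[0,0,0],1],[[0,0,0],[0,0,0],1],[[0,0,0],[0,0,0],1],[[0,0,0],[0,0,0],1],[[0,0,0],[0,0,0],1]]' 50
```

```text
clock: 10.62
position: [0.5291, -0.0944, 0.1474]
ee_rot: [0.0, 0.995, 0.099, 0.001]
contact_force: [0.0, 0.3, 6.6]
width: 0.0136
gripper_force: 49.8
```

```bash
python3 -m handwheel '[[[0,0,-25],[0,0,0],1],[[0,0,-45],[0,0,0],1],[[0,0,-50],[0,0,0],1],[[0,0,-40],[0,0,0],1],[[-18,-50,0],[0,0,0],1],[[-18,-50,0],[0,0,0],1],[[-18,-50,0],[0,0,0],1],[[-18,-50,0],[0,0,0],1],[[-18,-50,0],[0,0,0],1],[[0,0,0],[0,0,0.9],1],[[0,0,0],[0,0,0.9],1],[[0,0,0],[0,0,0.9],1],[[0,0,0],[0,0,0.8],1],[[0,0,0],[0,0,0],1],[[0,0,0],[0,0,0],1]]' && python3 - <<'E'
from h import *
s=readout.get_state();print(s["qpos"].round(2),rot(s).as_matrix()[:2,:2].round(3),s["width"])
a,b=[vision.get_image(n) for n in("top","scene")]
z=lambda im,x,y,w,h:cv2.resize(im[y:y+h,x:x+w],(400,400),interpolation=cv2.INTER_CUBIC)
cv2.imwrite("pics/top3.png",a);cv2.imwrite("pics/s3.png",b)
cv2.imwrite("pics/c3.png",np.hstack([z(a,80,180,160,160),z(b,190,80,200,200)]))
t=np.array([.4012,.1927]);n=np.array([-.165,-.986]);S=t+.06*n
print(tool(np.array([*S,0])-s["position"]*[1,1,0])*1000)
E
```

```text
clock: 12.5
position: [0.3908, 0.133, 0.306]
ee_rot: [0.0, 0.996, -0.084, -0.0]
contact_force: [-0.1, -0.3, -0.9]
width: 0.0133
gripper_force: 49.6
[ 0.16 -0.01  1.67 -0.    1.49  1.9 ] [[ 0.986 -0.167]
 [-0.167 -0.986]] 0.013327790391776456
[ 3.95411204e-01 -6.35905633e-01 -2.41035081e-04]
```

View pics/c3.png

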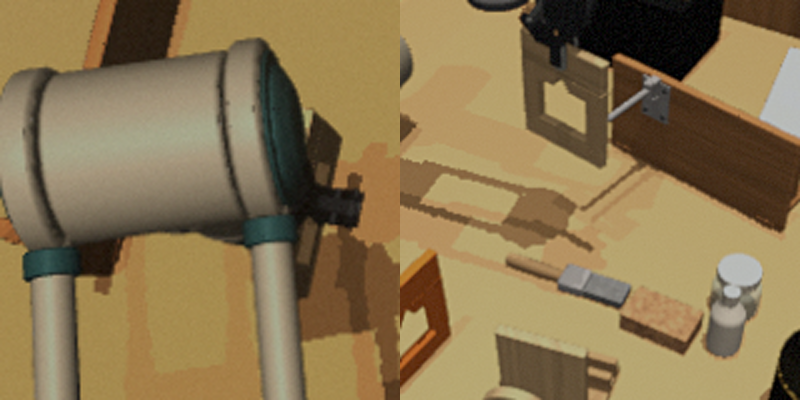

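The frame hangs square in the gripper just off the hook's tip (scene crop at about (565,95)), and the hook is still out. I lower to window height and advance over the post.

```bash
python3 -m handwheel '[[[1,0,31],[0,0,0],1],[[0,0,31],[0,0,0],1],[[0,0,0],[0,0,0],1],[[0,-20,0],[0,0,0],1],[[0,-20,0],[0,0,0],1],[[0,0,0],[0,0,0],1]]' && python3 -m handwheel '[[[0,-20,0],[0,0,0],1],[[0,-20,0],[0,0,0],1],[[0,0,0],[0,0,0],1]]' && python3 - <<'E'
from h import *
b=vision.get_image("scene");a=vision.get_image("top")
z=lambda im,x,y,w,h:cv2.resize(im[y:y+h,x:x+w],(400,400),interpolation=cv2.INTER_CUBIC)
cv2.imwrite("pics/c4.png",np.hstack([z(a,80,180,160,160),z(b,240,70,120,120)]))
E
```

```text
clock: 13.35
position: [0.3998, 0.1733, 0.2456]
ee_rot: [-0.0, 0.997, -0.083, 0.001]
contact_force: [0.4, -0.7, -1.2]
width: 0.0133
gripper_force: 49.6
clock: 13.72
position: [0.406, 0.212, 0.2451]
ee_rot: [-0.0, 0.997, -0.083, 0.001]
contact_force: [-0.3, 0.7, -0.6]
width: 0.0132
gripper_force: 49.6
```

View pics/c4.png

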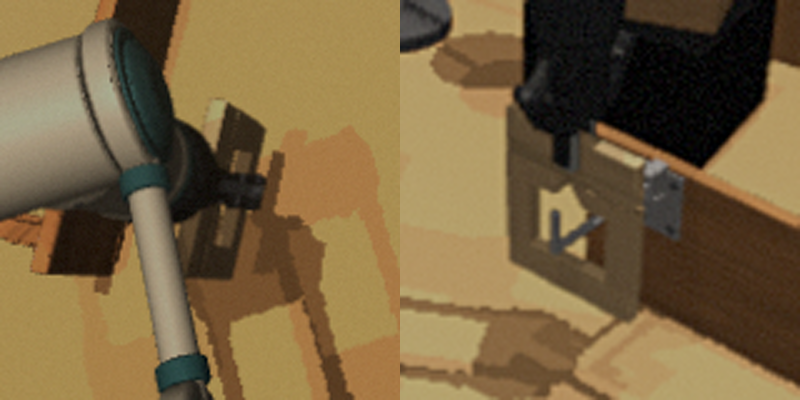

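The scene crop shows the post and arm through the window (about (560,235)) with clearance. I continue to the seat and lower.

```bash
python3 -m handwheel '[[[0,-20,0],[0,0,0],1],[[0,-22,0],[0,0,0],1],[[0,0,0],[0,0,0],1],[[0,0,20],[0,0,0],1],[[0,0,20],[0,0,0],1],[[0,0,10],[0,0,0],1],[[0,0,0],[0,0,0],1]]' && python3 -m handwheel '[[[0,0,3],[0,0,0],1],[[0,0,0],[0,0,0],1]]' && python3 -m handwheel '[[[0,0,2],[0,0,0],1],[[0,0,0],[0,0,0],1]]'
```

```text
clock: 14.7
position: [0.4121, 0.2523, 0.1939]
ee_rot: [0.001, 0.996, -0.084, -0.001]
contact_force: [-0.2, -0.9, -1.5]
width: 0.0133
gripper_force: 49.5
clock: 14.95
position: [0.4127, 0.2531, 0.1917]
ee_rot: [-0.0, 0.996, -0.084, 0.0]
contact_force: [1.5, 0.2, -1.2]
width: 0.013
gripper_force: 49.6
clock: 15.2
position: [0.4123, 0.2533, 0.1894]
ee_rot: [-0.0, 0.996, -0.084, -0.0]
contact_force: [-1.4, -0.5, 0.8]
width: 0.0133
gripper_force: 49.9
```

```bash
python3 -m handwheel '[[[0,0,0.7],[0,0,0],1],[[0,0,0],[0,0,0],1],[[0,0,0],[0,0,0],0.7],[[0,0,0],[0,0,0],0.5],[[0,0,0],[0,0,0],0.3],[[0,0,0],[0,0,0],0.1],[[0,0,0],[0,0,0],0],[[0,0,0],[0,0,0],0],[[0,0,-15],[0,0,0],0],[[0,0,-30],[0,0,0],0],[[0,0,-50],[0,0,0],0],[[0,0,-50],[0,0,0],0],[[60,0,0],[0,0,0],0],[[0,0,0],[0,0,0],0],[[0,0,0],[0,0,0],0],[[0,0,0],[0,0,0],0],[[0,0,0],[0,0,0],0],[[0,0,0],[0,0,0],0]]' && python3 - <<'E'
from h import *
b=vision.get_image("scene");w=vision.get_image("wrist")
z=lambda im,x,y,w,h:cv2.resize(im[y:y+h,x:x+w],(400,400),interpolation=cv2.INTER_CUBIC)
cv2.imwrite("pics/s5.png",b);cv2.imwrite("pics/c5.png",np.hstack([z(b,240,70,140,140),cv2.resize(w,(400,400))]))
E
```

```text
clock: 17.45
position: [0.4711, 0.2433, 0.3337]
ee_rot: [-0.0, 0.996, -0.084, 0.0]
contact_force: [-0.7, 0.5, 0.3]
width: 0.0425
gripper_force: 0.0
```

View pics/c5.png

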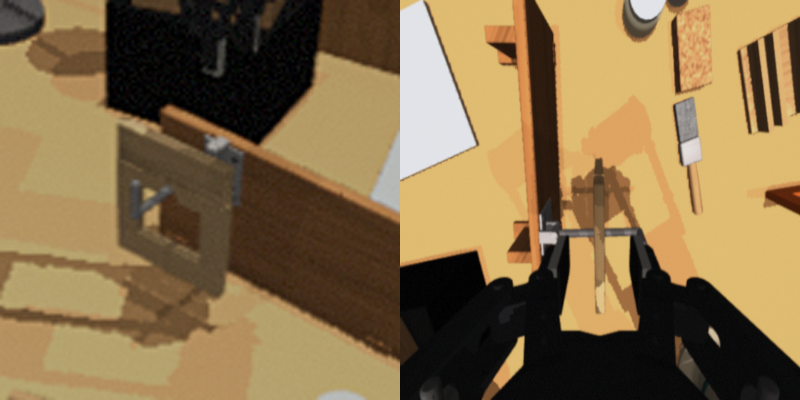

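The frame hangs upright on the arm, midway along it in the wrist view (about (598,232)), and the gripper is clear. I let it settle, check that nothing moves between two pictures, and hand in.

```bash
python3 -m handwheel '[[[0,0,0],[0,0,0],0],[[0,0,0],[0,0,0],0],[[0,0,0],[0,0,0],0],[[0,0,0],[0,0,0],0],[[0,0,0],[0,0,0],0],[[0,0,0],[0,0,0],0],[[0,0,0],[0,0,0],0],[[0,0,0],[0,0,0],0],[[0,0,0],[0,0,0],0],[[0,0,0],[0,0,0],0],[[0,0,0],[0,0,0],0],[[0,0,0],[0,0,0],0]]' && python3 - <<'E'
from h import *
from rig import manip
a=cv2.imread("pics/s5.png");b=vision.get_image("scene");d=cv2.absdiff(a,b)[100:180,270:330].max(2)
print((d>40).sum(),d.mean())
if (d>40).sum()<30: print(manip.sign_off())
E
```

```text
clock: 19.05
position: [0.4716, 0.2431, 0.3335]
ee_rot: [0.0, 0.996, -0.084, -0.0]
contact_force: [0.8, 0.3, -0.1]
width: 0.0426
gripper_force: 0.0
1 3.6454166666666667
the job is handed in; nothing more can be done
None
```

The hook is swung out to its stop, the frame hangs still near the middle of the hook's arm, and I handed the job in at about 19 s (no verdict was returned).

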